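Set out the stitching and edging supplies on the bench board

ROBOT

A 6-joint arm with a two-finger parallel gripper is mounted at the origin on a cart in front of the work surface, level with it; the furniture and walls round the work are solid. World frame = base frame: x ahead of the robot, y to its left, z up, the work surface at z = 0. Lengths are in m, angles in rad, forces in N, time in s.
With the tool pointing down it reaches from about 0.25 to 0.725 m from the base axis. Payload 4 kg.
Tool frame: the origin (TCP) lies on the front face of the gripper's body, between the roots of the fingers; the fingertips stand 73 mm ahead of it and the grasp point (between the pads) lies bot.tcp_to_grasp ahead of it (bot.tcp_to_grasp is the distance from the TCP to the grasp point, in m); z points along the fingers, y is the line along which they close (so a half turn about z gives the same grasp; the last joint's range is limited). The gripper opens to 85 mm and grips with 20 to 120 N. Pads are 22 mm wide; open, the fingers measure 114 mm over their backs; the gripper's body (76 mm by 85 mm) begins 54 mm behind the grasp point. The pads swing forward as they close: fully open they stand 13 mm farther back than shut.
Start: joints at [1.21, 0.241, 0.005, 1.335, 0, 1.571], TCP at [0.177, 0.468, 0.304] pointing down, gripper open.
Joint ranges: [-2.72, 2.72], [-1.05, 1.87], [-1.09, 1.28], [-1.99, 2.15], [-1.42, 1.44], [-3.14, 3.14]. Speed limits (rad/s): [2.79, 2.79, 3.14, 3.14, 3.14, 3.14].

INTERFACE

Orientations are given as a unit quaternion [x, y, z, w].
In Python, from workcell import bot gives the robot as it stands.
- The arm moves only by the shell command python3 -m jog 'ROWS' [OPENING]. ROWS is JSON, one flat list of numbers, 6 for each row, row after row: the shift along the world's x, y, z scaled (see below), then the turn, a rotation vector about the world's x, y, z scaled (see below). In form: [tx, ty, tz, wx, wy, wz, tx, ty, tz, wx, wy, wz, ...]. A call has 1 to 10 rows; each row is the pose to reach, as a shift and turn from the pose commanded when the call began; what a row does not reach only later rows make up. The controller multiplies each number of a shift by 800 mm and each number of a turn by 2 rad. A row lasts 1/12 s, in which the tool goes at most 41.7 mm and 7.16 degrees, less where a joint would pass 70% of its speed; a pose out of reach is approached as far as the arm can. A call with a number of a shift or a turn outside -1 to 1 is refused whole. A call with a gripper value outside its range is refused whole. OPENING is the opening, from -1 (shut) to 1 (fully open), set as the call begins (- or left out, the last holds). The fingers move at their own pace and stop on an object; the grip force is fixed at half the most. Time passes only in rows, so rows that repeat a pose let the fingers close. It gives the time, the measured TCP pose, the force, the opening and the grip force at its end, in the units of the state.
- bot.get_obs(): the state, without advancing time (a new reading comes with each control period).
- bot.camera(name): name is "side" or "top" or "wrist"; returns (picture, depth): 384x512x3 uint8, red, green, blue; 384x512 float32, m along the optical axis (not along the pixel's ray), 0 where there is no reading.
- bot.calibration(name): a dict with "intrinsics" (3x3 intrinsics, pixels), "pose" (4x4, takes a point from camera to world coordinates). Camera axes: x right, y up, looking along -z (the intrinsics and any distortion apply to the point x, -y, -z); pixel columns grow to the right and rows downward; lengths in m; the calibration is good to about 2 mm. The wrist camera is an equidistant fisheye: a pixel r from the principal point sees the ray r / f radians off the axis. A picture is of the moment at which its call begins: read the wrist's pose just before it. calibration takes no time and is no camera call; for the wrist camera it gives the pose at the moment of the call.
- bot.job_done(): hands the job in; it is judged then, once.
Trained networks look in the newest picture that a camera, given by its name, has taken for a name from the list of things; names that differ only in an ending like _2 or _b are one class to them, and where a whole thing is asked for, a point or a joint stands for the part that bears it (a point fixed in the world has none). Each returns a list of dicts, best first, with "confidence" (0 to 1); they miss things now and then, are a little off and sometimes report something else, mostly with a low value. They report only what shows in the picture. A call takes as long as a camera call. They do not tell look-alikes from the thing itself.
- bot.find_in(label, camera): "at" ([x, y, z] in m, in the coordinates of the camera as it stood for that picture, good to about 4 mm: the middle of the surface that is visible of it).
- bot.tip_of(label, camera): "at" ([x, y, z] in m, in the coordinates of the camera as it stood for that picture, good to about 4 mm: a listed point, or the origin of a listed thing).
The state is a dict: "clock": time; "joint_pos": joint angles; "joint_vel": joint speeds; "tau": joint torques, N m; "eef_pos": TCP position; "tool_rot": TCP orientation; "ft_force": force on the tool from outside, world axes, zero at the start; "ft_torque": the same for the moment, N m; "grip_width": finger opening in m; "grasp_force": force on a finger pad.
Only numpy, scipy, OpenCV 4.12 (cv2) and the standard library are available. Lean on these libraries where they do the work, as an engineer would, in place of code of your own. Each camera call takes 0.05 s, during which the arm holds its last target. There are 200 camera calls.

TASK

Set out the supplies on the dark board: put the rivet tin in the middle of the square stand, lay the wax puck centrally on top of the tin, and stand the grey thread spool upright centrally on top of the wax. Stand the tall glue bottle in the middle of the round coaster, and the small dye bottle on the board itself, halfway between stand and coaster on the board's centre line. Leave the lidded glass jar and the pricking iron where they are.

Things in the scene. Friction and masses are not known exactly. Their poses are not given: they have to be found in the camera images.
- tin_centre (a point): round lidded rivet tin, dark red, 56 mm diameter, 35 mm high, its lid fixed on and flat; loose, upright. The point is its centre, half-way up; z is up.
- wax_centre (a point): round flat puck of yellow beeswax, 39 mm diameter, 13 mm high; loose, lying flat. The point is its centre, half-way up; z is up.
- spool_centre (a point): small spool of grey thread near the front of the bench (the one far back on the mat is not meant), with two flanges of 32 mm diameter (each about 5 mm thick, the thread between them 18 mm diameter), 42 mm high; loose, upright, light (about 30 g). The point is its centre, half-way up; z is up.
- glue_bottle_centre (a point): tall white round glue bottle with a narrower cap, 112 mm high; its body is 43 mm in diameter and parallel from the bottom to about 70 mm up, the cap 24 mm in diameter and 17 mm high (long fingers around the body may meet the cap with the palm: grip the body near 65 mm up, or the cap); loose, upright. The point is its centre, 56 mm above its underside; z is up.
- dye_bottle_centre (a point): small black round dye bottle with a narrower cap, 78 mm high; its body is 34 mm in diameter and parallel from the bottom to about 45 mm up, the cap 18 mm in diameter and 12 mm high; loose, upright. The point is its centre, 39 mm above its underside; z is up.
- board_middle (a point): dark wooden board, 96 x 340 x 6 mm, fixed flat on the bench, carrying the stand near one end and the coaster near the other. The point is the middle of its top face, 6 mm above the bench, exactly halfway between stand and coaster; a small black spring clip (24 x 19 mm, 28 mm high), fixed, also sits on the board about 63 mm to the left of the middle; y runs along its length, z up.
- stand_top (a point): square pale wooden stand, 78 x 78 x 16 mm, fixed on the board, centre 125 mm from the board's middle, at either end. The point is the centre of its flat top, 22 mm above the bench; x and y along its sides, z up.
- coaster_top (a point): round cork coaster, 80 mm diameter, 6 mm thick, flat, without rim, fixed on the board, centre 125 mm from the board's middle, at the end opposite to the stand. The point is the centre of its top, 12 mm above the bench; z is up.
- jar_centre (a point): bystander: round glass jar with a wooden lid, 57 mm diameter, 78 mm high, loose, standing on the bench near the board's right end. The point is its centre, half-way up.
- iron_centre (a point): bystander: steel pricking iron (a toothed punch), 12 x 96 x 9 mm, loose, lying on the bench behind the board, its length along its y. The point is its centre, half-way up.
Not all that is in view belongs to the job. What is shaped like the part that bears glue_bottle_centre but pink is not meant.

How it is judged:
At the end, for the whole second after the job is handed in: Tin on the stand and glue bottle on the coaster, each within 12 mm of centre; wax on the tin and spool on the wax, each within 10 mm of the centre of what is under it; dye bottle on the board within 15 mm of its middle. All upright within 7 degrees, at rest and released (horizontal distance between tin_centre and stand_top below 0.012 m and z of tin_centre in the frame of stand_top between 0.0125 and 0.0225 m and horizontal distance between wax_centre and tin_centre below 0.01 m and z of wax_centre in the frame of tin_centre between 0.019 and 0.029 m and horizontal distance between spool_centre and wax_centre below 0.01 m and z of spool_centre in the frame of wax_centre between 0.0225 and 0.0325 m and horizontal distance between glue_bottle_centre and coaster_top below 0.012 m and z of glue_bottle_centre in the frame of coaster_top between 0.051 and 0.061 m and horizontal distance between dye_bottle_centre and board_middle below 0.015 m and z of dye_bottle_centre in the frame of board_middle between 0.034 and 0.044 m and angle between each of tin_centre, wax_centre, spool_centre, glue_bottle_centre, dye_bottle_centre's own z axis and vertical below 0.12 rad and linear speed of each of tin, wax, spool, glue_bottle, dye_bottle below 0.02 m/s and angular speed of each of tin, wax, spool, glue_bottle, dye_bottle below 0.3 rad/s); the robot touches nothing.
It fails at once if the glass jar was moved by more than 20 mm or tipped (distance of jar_centre from where it was at the start of the episode above 0.02 m or angle between jar_centre's own z axis and vertical above 0.3 rad).
It fails at once if the pricking iron was moved by more than 20 mm (distance of iron_centre from where it was at the start of the episode above 0.02 m).
It also fails if it takes over 125 s, if anything falls off the work surface, if the arm or the gripper's body presses on something with over 40 N, if the wrist force passes 120 N, or if a joint passes its speed limit or range.

## Working session

There is one attempt and no reset: what is moved stays moved. The work goes in short steps, Python scripts to look and compute and a shell command to move; the robot and the scene stay as the last step left them, time stands still between calls to the robot, and variables do not carry over. Pictures are saved under pics/ and viewed, at most 14 in all, crops included, and the job is handed in when it is done.

```bash
mkdir -p pics; ls
cat > h.py <<'E'
import numpy as np,cv2
from workcell import bot
def snap(cam,name):
    T=np.array(bot.calibration(cam)["pose"]); im,d=bot.camera(cam)
    cv2.imwrite(f"pics/{name}.png",im[:,:,::-1]); np.savez(f"pics/{name}.npz",im=im,d=d,T=T,K=bot.calibration(cam)["intrinsics"])
    return im,d,T
def w(T,p): return (np.array(T)@np.r_[p,1])[:3]
E
python3 - <<'E'
from h import *
print(bot.tcp_to_grasp, bot.get_obs())
names="tin_centre wax_centre spool_centre glue_bottle_centre dye_bottle_centre board_middle stand_top coaster_top jar_centre iron_centre".split()
for c in ("top","side"):
    im,d,T=snap(c,c+"0"); K=np.array(bot.calibration(c)["intrinsics"])
    print(c,T.round(3).tolist(),K.round(1).tolist())
    for n in names:
        for r in bot.tip_of(n,c)[:4]:
            p=np.array(r["at"]); q=K@[p[0],-p[1],-p[2]]
            print(c,n,round(r["confidence"],2),w(T,p).round(3),(q[:2]/q[2]).round())
E
```

```text
pics
0.0539 {'clock': 0.0, 'joint_pos': array([1.20999942e+00, 2.41458310e-01, 3.72480798e-03, 1.33513623e+00,
       1.81138950e-05, 1.57080486e+00]), 'joint_vel': array([-0.00067387, -0.00103597, -0.00249106, -0.00021566, -0.00154077,
       -0.00112427]), 'tau': array([-1.04355000e-03, -3.72323871e+01,  2.52405971e+01,  1.69316382e-02,
       -1.81780247e-04, -8.18390390e-06]), 'eef_pos': array([0.17634498, 0.46738248, 0.30299033]), 'tool_rot': array([ 1.79425686e-01,  9.83770984e-01, -1.01825324e-03, -1.94912099e-04]), 'ft_force': array([-0.01176994, -0.64500976, -0.81037614]), 'ft_torque': array([-0.08148896, -0.01329553, -0.0031586 ]), 'grasp_force': 0.0, 'grip_width': 0.08533432601086303}
top [[-0.01, 0.99, -0.143, 0.379], [-1.0, -0.009, 0.009, -0.151], [0.007, 0.143, 0.99, 1.339], [0.0, 0.0, 0.0, 1.0]] [[480.6, 0.0, 256.9], [0.0, 480.6, 192.3], [0.0, 0.0, 1.0]]
top tin_centre 0.86 [ 0.465 -0.386  0.013] [338. 229.]
top wax_centre 0.65 [ 0.63  -0.137  0.003] [248. 172.]
top spool_centre 0.57 [0.452 0.098 0.023] [162. 235.]
top spool_centre 0.23 [ 0.646 -0.42   0.036] [350. 163
[... 632 characters left out ...]
.0, 1.0]]
side tin_centre 0.59 [ 0.465 -0.389  0.017] [343. 171.]
side wax_centre 0.85 [ 0.452 -0.042  0.008] [285. 266.]
side spool_centre 0.95 [0.46  0.097 0.021] [245. 312.]
side glue_bottle_centre 0.71 [ 0.475 -0.137  0.059] [298. 216.]
side glue_bottle_centre 0.56 [0.52  0.036 0.055] [236. 264.]
side dye_bottle_centre 0.8 [ 0.453 -0.257  0.044] [329. 193.]
side board_middle 0.98 [ 0.63  -0.136  0.007] [239. 208.]
side stand_top 0.56 [ 0.634 -0.264  0.025] [264. 173.]
side coaster_top 0.61 [ 0.626 -0.012  0.01 ] [209. 241.]
side coaster_top 0.61 [ 0.642 -0.421  0.036] [290. 140.]
side jar_centre 0.69 [ 0.643 -0.417  0.037] [289. 140.]
side iron_centre 0.74 [0.714 0.013 0.007] [171. 234.]
```

Run:
```python
import cv2
a=cv2.imread("pics/top0.png");cv2.imwrite("pics/topc.png",cv2.resize(a[110:290,110:400],None,fx=2.75,fy=2.75,interpolation=2))
a=cv2.imread("pics/side0.png");cv2.imwrite("pics/sidec.png",cv2.resize(a[100:350,120:420],None,fx=2.4,fy=2.4,interpolation=2))
```

```text
(no output)
```

View pics/topc.png

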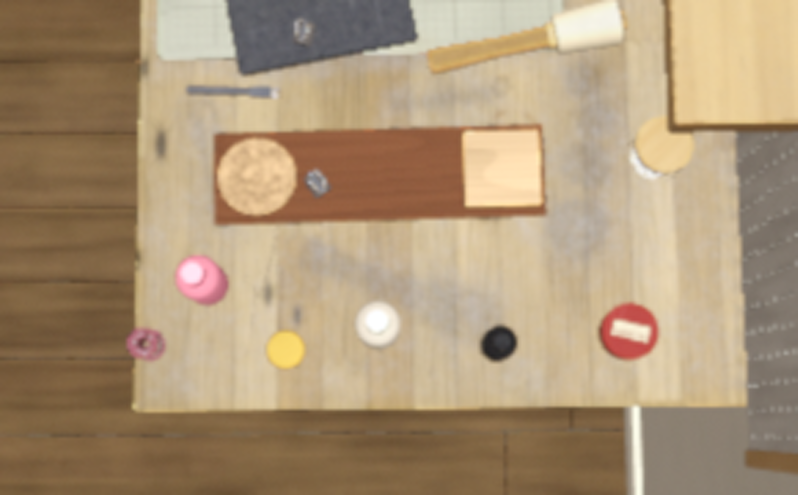

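View pics/sidec.png

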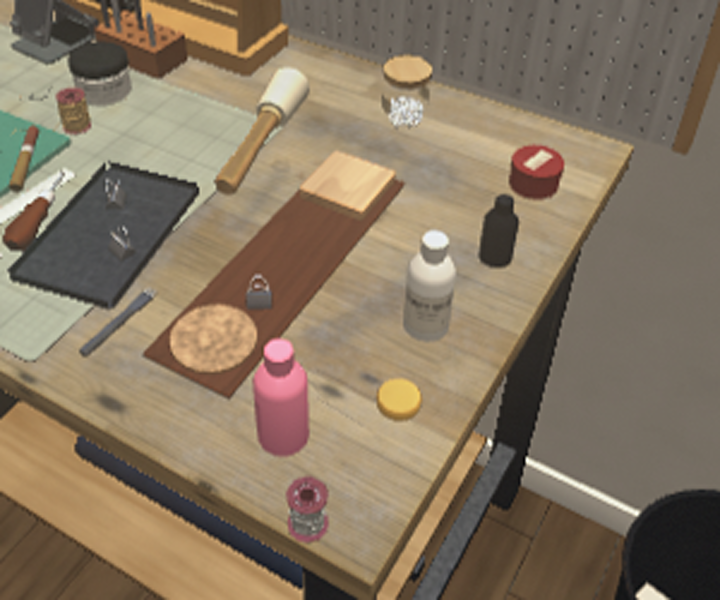

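The pictures show every listed thing, with look-alikes as follows (top-crop pixels):
- **Glue bottle:** white one at (378,324), and not the pink one at (202,280).
- **Spool:** front one at (146,344), and not the one on the mat in the side crop at (72,110).
- **Other items:** wax (285,350), dye (498,343), tin (629,331), clip (316,182), jar (664,146), iron (232,91).

Next I refine the positions from depth.

```bash
cat >> h.py <<'E'
def cloud(name):
    f=np.load(f"pics/{name}.npz"); K=f["K"];d=f["d"];v,u=np.mgrid[:384,:512]
    P=np.stack([(u-K[0,2])/K[0,0]*d,-(v-K[1,2])/K[1,1]*d,-d,np.ones_like(d)],-1)@f["T"].T
    P[d==0]=np.nan; return P[...,:3]
def circ(P,x,y,r,z0,z1):
    m=(np.hypot(P[...,0]-x,P[...,1]-y)<r)&(P[...,2]>z0)&(P[...,2]<z1); q=P[m]
    if len(q)<4: return "few",len(q)
    c,R=cv2.minEnclosingCircle(q[:,:2].astype(np.float32)); lo,hi=q.min(0),q.max(0)
    return np.round(((lo+hi)/2)[:2],4),"size",np.round((hi-lo)[:2],3),"z",round(float(np.median(q[:,2])),4),len(q)
E
python3 - <<'E'
from h import *
S=dict(tin=(.465,-.388,.05,.028,.045),wax=(.452,-.042,.04,.007,.02),spool=(.456,.098,.04,.034,.05),glue=(.473,-.136,.04,.1,.12),
 dye=(.453,-.256,.04,.066,.09),stand=(.63,-.262,.07,.018,.03),coaster=(.628,-.012,.06,.009,.018),clip=(.625,-.074,.025,.02,.05),jar=(.643,-.417,.05,.07,.09))
for c in("top0","side0"):
    P=cloud(c)
    for k,a in S.items(): print(c,k,*circ(P,*a))
P=cloud("top0");q=P[(P[...,2]>.13)];print(q.min(0),q.max(0))
E
```

```text
top0 tin [ 0.4621 -0.3817] size [0.055 0.054] z 0.0348 344
top0 wax [ 0.4478 -0.0361] size [0.038 0.047] z 0.0126 150
top0 spool [0.4541 0.0972] size [0.03  0.028] z 0.0421 90
top0 glue [ 0.4687 -0.1329] size [0.023 0.02 ] z 0.112 62
top0 dye [ 0.4501 -0.2529] size [0.016 0.016] z 0.077 41
top0 stand [ 0.6293 -0.2606] size [0.079 0.078] z 0.0223 714
top0 coaster [ 0.6233 -0.0202] size [0.094 0.101] z 0.012 600
top0 clip [ 0.616 -0.073] size [0.017 0.015] z 0.0251 12
top0 jar [ 0.6409 -0.415 ] size [0.055 0.057] z 0.0769 296
side0 tin [ 0.464  -0.3826] size [0.056 0.058] z 0.0351 266
side0 wax [ 0.4512 -0.0403] size [0.038 0.036] z 0.0128 240
side0 spool [0.4568 0.0951] size [0.031 0.031] z 0.042 212
side0 glue [ 0.4717 -0.1338] size [0.023 0.022] z 0.111 108
side0 dye [ 0.4531 -0.2523] size [0.017 0.018] z 0.0771 59
side0 stand [ 0.6315 -0.2613] size [0.08 0.08] z 0.0221 596
side0 coaster [ 0.6254 -0.0211] size [0.08  0.098] z 0.0123 843
side0 clip [ 0.6188 -0.0746] size [0.016 0.017] z 0.0285 15
side0 jar [ 0.6438 -0.4146] size [0.057 0.054] z 0.0766 203
[ 0.08733846 -0.52108908  0.13004711] [ 1.04214342 -0.27658946  0.83323663]
```

```bash
python3 -m jog '[0.275,-0.44,0,0,0,-0.605,0.275,-0.44,0,0,0,-0.605,0.275,-0.44,0,0,0,-0.605,0.275,-0.44,0,0,0,-0.605,0.275,-0.44,0,0,0,-0.605,0.275,-0.44,0,0,0,-0.605,0.275,-0.44,0,0,0,-0.605,0.275,-0.44,0,0,0,-0.605,0.275,-0.44,0,0,0,-0.605,0.275,-0.44,0,0,0,-0.605]' 1
```

```text
clock: 1.93
eef_pos: [0.3972, 0.1138, 0.3043]
tool_rot: [0.709, 0.705, 0.001, 0.0]
ft_force: [0.8, 0.4, -0.3]
grip_width: 0.0854
grasp_force: 0.0
```

```bash
python3 -m jog '[0.082,-0.31,0,0,0,0,0.082,-0.31,0,0,0,0,0.082,-0.31,0,0,0,0,0.082,-0.31,0,0,0,0,0.082,-0.31,0,0,0,0,0.082,-0.31,0,0,0,0,0.082,-0.31,0,0,0,0]'
python3 -m jog '[0,-0.31,0,0,0,0,0,-0.31,0,0,0,0,0,-0.31,0,0,0,0,0,-0.31,0,0,0,0,0,-0.31,0,0,0,0,0,-0.31,0,0,0,0,0,-0.31,-0.1,0,0,0,0,-0.31,-0.2,0,0,0,0,-0.31,-0.2,0,0,0,0,-0.31,-0.2,0,0,0]'
```

```text
clock: 2.52
eef_pos: [0.4633, -0.1377, 0.3037]
tool_rot: [0.709, 0.705, -0.0, 0.001]
ft_force: [-0.4, -0.4, 0.1]
grip_width: 0.0853
grasp_force: 0.0
clock: 3.35
eef_pos: [0.4613, -0.3797, 0.1411]
tool_rot: [0.707, 0.707, 0.0, -0.001]
ft_force: [0.3, 1.2, -0.1]
grip_width: 0.0853
grasp_force: 0.0
```

```bash
python3 -m jog '[0.002,-0.002,-0.03,0,0,0,0.002,-0.002,-0.06,0,0,0,0.002,-0.002,-0.078,0,0,0,0.002,-0.002,-0.078,0,0,0,0.002,-0.002,-0.078,0,0,0]'
python3 -m jog '[0,0,0,0,0,0,0,0,0,0,0,0,0,0,0,0,0,0,0,0,0,0,0,0,0,0,0,0,0,0,0,0,0,0,0,0,0,0,0,0,0,0,0,0,0,0,0,0]' -1
```

```text
clock: 3.77
eef_pos: [0.4633, -0.3811, 0.0807]
tool_rot: [0.707, 0.707, -0.0, -0.001]
ft_force: [-0.3, -0.0, 0.6]
grip_width: 0.0853
grasp_force: 0.0
clock: 4.43
eef_pos: [0.465, -0.3827, 0.084]
tool_rot: [0.707, 0.707, 0.0, 0.002]
ft_force: [-0.2, 0.1, 5.6]
grip_width: 0.0538
grasp_force: 63.6
```

```bash
python3 -m jog '[0,0,0.05,0,0,0,0,0,0.1,0,0,0,0,0,0.12,0,0,0,0.04,0.03,0.12,0,0,0,0.08,0.06,0.12,0,0,0,0.12,0.09,0.12,0,0,0,0.16,0.12,0.12,0,0,0,0.208,0.151,0.12,0,0,0,0.208,0.151,0.12,0,0,0,0.208,0.151,0.12,0,0,0]'
python3 -c "
from h import *
o=bot.get_obs();print(o['eef_pos'],o['ft_force'],o['grip_width'])
snap('side','s1');P=cloud('s1');print(circ(P,.63,-.262,.05,.1,.12)); T=np.load('pics/s1.npz')['T']
print([w(T,r['at']).round(4) for r in bot.tip_of('tin_centre','side')])"
```

```text
clock: 5.27
eef_pos: [0.6322, -0.2585, 0.1773]
tool_rot: [0.705, 0.709, 0.0, 0.0]
ft_force: [-0.4, 0.3, -0.8]
grip_width: 0.0535
grasp_force: 63.8
[ 0.63223511 -0.25847446  0.17725929] [-0.39461033  0.3127089  -0.7874426 ] 0.05348640931401982
(array([ 0.6327, -0.2473]), 'size', array([0.078, 0.033]), 'z', 0.1118, 150)
[array([ 0.6293, -0.2641,  0.1087])]
```

```bash
python3 -m jog '[0,0,-0.04,0,0,0,0,0,-0.07,0,0,0,0,0,-0.085,0,0,0,0,0,-0.091,0,0,0,0,0,-0.091,0,0,0,0,0,-0.091,0,0,0]'
python3 -m jog '[0,0,0,0,0,0,0,0,0,0,0,0,0,0,0,0,0,0,0,0,0,0,0,0,0,0,0,0,0,0]' 1
python3 -m jog '[0,0,0.04,0,0,0,0,0,0.08,0,0,0,0,0,0.12,0,0,0,0,0,0.16,0,0,0,-0.05,0.06,0.16,0,0,0,-0.1,0.1,0.16,0,0,0,-0.14,0.14,0.16,0,0,0,-0.18,0.18,0.16,0,0,0,-0.224,0.2,0.16,0,0,0]'
python3 -c "
from h import *
snap('top','t2');P=cloud('t2');print(circ(P,.63,-.262,.05,.05,.07))
snap('side','s2');P=cloud('s2');print(circ(P,.63,-.262,.05,.05,.07))"
```

```text
clock: 5.87
eef_pos: [0.6292, -0.2624, 0.1056]
tool_rot: [0.708, 0.706, 0.0, 0.0]
ft_force: [0.2, -0.9, -1.5]
grip_width: 0.054
grasp_force: 65.4
clock: 6.28
eef_pos: [0.6302, -0.261, 0.1048]
tool_rot: [0.707, 0.707, 0.0, 0.0]
ft_force: [-0.1, -0.2, 0.1]
grip_width: 0.0851
grasp_force: 0.0
clock: 7.03
eef_pos: [0.4772, -0.1179, 0.2327]
tool_rot: [0.707, 0.707, 0.001, 0.0]
ft_force: [0.6, 1.5, -0.4]
grip_width: 0.0854
grasp_force: 0.0
(array([ 0.6272, -0.2622]), 'size', array([0.056, 0.052]), 'z', 0.0568, 336)
(array([ 0.6302, -0.263 ]), 'size', array([0.054, 0.056]), 'z', 0.057, 243)
```

```bash
python3 -m jog '[-0.015,0.05,0,0,0,0,-0.03,0.099,0,0,0,0,-0.032,0.099,0,0,0,0,-0.032,0.099,-0.05,0,0,0,-0.032,0.099,-0.1,0,0,0,-0.032,0.099,-0.14,0,0,0,-0.032,0.099,-0.14,0,0,0,-0.032,0.099,-0.14,0,0,0]'
python3 -c "
from h import *
for i in range(4): print(bot.get_obs()['eef_pos'])
snap('side','s3');P=cloud('s3');print(circ(P,.45,-.039,.03,.008,.02))
print(bot.get_obs()['eef_pos'],bot.get_obs()['joint_pos'])"
```

```text
clock: 7.8
eef_pos: [0.4518, -0.0405, 0.1198]
tool_rot: [0.707, 0.707, -0.001, -0.002]
ft_force: [0.9, -0.2, 0.9]
grip_width: 0.0855
grasp_force: 0.0
[ 0.45179534 -0.04054435  0.11982177]
[ 0.45179534 -0.04054435  0.11982177]
[ 0.45179534 -0.04054435  0.11982177]
[ 0.45179534 -0.04054435  0.11982177]
(array([ 0.4512, -0.041 ]), 'size', array([0.038, 0.036]), 'z', 0.0126, 231)
[ 0.45340347 -0.04073849  0.12146218] [-8.95511460e-02  3.25210002e-01 -4.02534444e-01  8.42913363e-01
 -1.15629196e-04  1.48142220e+00]
```

```bash
python3 -m jog '[-0.002,0.001,-0.03,0,0,0,-0.002,0.001,-0.05,0,0,0,-0.002,0.001,-0.053,0,0,0,-0.002,0.001,-0.053,0,0,0,-0.002,0.001,-0.053,0,0,0]'
python3 -m jog '[0,0,0,0,0,0,0,0,0,0,0,0,0,0,0,0,0,0,0,0,0,0,0,0,0,0,0,0,0,0,0,0,0,0,0,0,0,0,0,0,0,0,0,0,0,0,0,0,0,0,0,0,0,0]' -1
python3 -m jog '[0,0,0.01,0,0,0,0,0,0.02,0,0,0,0,0,0.03,0,0,0,0,0,0.03,0,0,0,0,0,0.03,0,0,0]'
python3 -c "
from h import *
snap('side','s4');a=cv2.imread('pics/s4.png')[210:310,230:350];cv2.imwrite('pics/s4c.png',cv2.resize(a,None,fx=5,fy=5))"
```

```text
clock: 8.27
eef_pos: [0.4527, -0.0399, 0.0802]
tool_rot: [0.707, 0.707, 0.001, 0.001]
ft_force: [0.6, -0.3, 0.1]
grip_width: 0.0856
grasp_force: 0.0
clock: 9.02
eef_pos: [0.4515, -0.0397, 0.0796]
tool_rot: [0.707, 0.707, 0.0, 0.001]
ft_force: [-1.6, 0.7, 9.6]
grip_width: 0.0333
grasp_force: 58.7
clock: 9.43
eef_pos: [0.4517, -0.0397, 0.1031]
tool_rot: [0.707, 0.707, 0.001, 0.001]
ft_force: [0.6, -0.6, -0.5]
grip_width: 0.0333
grasp_force: 59.6
```

View pics/s4c.png

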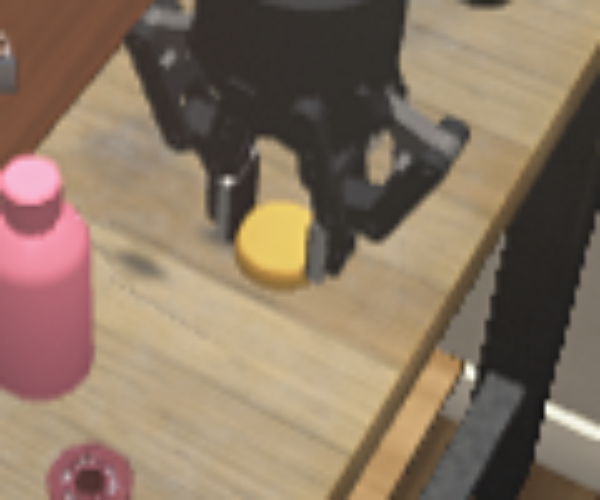

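```bash
python3 -c "
from h import *
P=cloud('s4');im=np.load('pics/s4.npz')['im'].astype(int)
m=(im[...,0]>120)&(im[...,1]>90)&(im[...,2]<im[...,1]-60)&(np.hypot(P[...,0]-.45,P[...,1]+.04)<.05)
q=P[m];print(len(q),q.min(0),q.max(0),np.percentile(q,95,0))
t=q[q[:,2]>np.percentile(q[:,2],95)-.004];print(t.min(0),t.max(0))
T=np.load('pics/s4.npz')['T'];print([w(T,r['at']).round(4) for r in bot.tip_of('wax_centre','side')][:2])"
```

```text
178 [ 4.38283526e-01 -8.71771118e-02 -1.95934721e-04] [ 0.48125558 -0.02304243  0.03871645] [ 0.46702702 -0.02535988  0.03788812]
[ 0.43828353 -0.05953165  0.03414914] [ 0.46901923 -0.02304243  0.03871645]
[array([ 0.6317, -0.2662,  0.0239]), array([ 0.4559, -0.0405,  0.031 ])]
```

```bash
python3 -m jog '[0,0,0.05,0,0,0,0,0,0.1,0,0,0,0,0,0.15,0,0,0,0.03,-0.04,0.15,0,0,0,0.06,-0.08,0.15,0,0,0,0.09,-0.12,0.15,0,0,0,0.12,-0.15,0.15,0,0,0,0.15,-0.18,0.15,0,0,0,0.18,-0.22,0.15,0,0,0,0.2,-0.25,0.15,0,0,0]'
python3 -m jog '[0.022,-0.028,0,0,0,0,0.022,-0.028,-0.03,0,0,0,0.022,-0.028,-0.06,0,0,0,0.022,-0.028,-0.09,0,0,0,0.022,-0.028,-0.1,0,0,0,0.022,-0.028,-0.1,0,0,0,0.022,-0.028,-0.1,0,0,0]'
python3 -c "
from h import *
snap('side','s5');a=cv2.imread('pics/s5.png')[120:220,210:330];cv2.imwrite('pics/s5c.png',cv2.resize(a,None,fx=5,fy=5))
P=cloud('s5');im=np.load('pics/s5.npz')['im'].astype(int)
m=(im[...,0]>120)&(im[...,1]>90)&(im[...,2]<im[...,1]-60)&(np.hypot(P[...,0]-.63,P[...,1]+.262)<.05)&(P[...,2]>.065)
q=P[m];print(len(q),q.min(0),q.max(0),np.median(q,0));t=q[q[:,2]>np.percentile(q[:,2],95)-.004];print(t.min(0),t.max(0))"
```

```text
clock: 10.37
eef_pos: [0.6124, -0.2417, 0.221]
tool_rot: [0.707, 0.707, -0.0, -0.0]
ft_force: [0.0, -0.2, -0.6]
grip_width: 0.0332
grasp_force: 59.8
clock: 10.95
eef_pos: [0.6284, -0.2618, 0.1418]
tool_rot: [0.707, 0.707, -0.0, -0.001]
ft_force: [-0.3, 0.3, 0.3]
grip_width: 0.0333
grasp_force: 59.8
80 [ 0.61407554 -0.28003934  0.07115483] [ 0.64614062 -0.24548897  0.07711505] [ 0.63077325 -0.26024028  0.07444002]
[ 0.61407554 -0.28003934  0.07270411] [ 0.64614062 -0.24548897  0.07711505]
```

View pics/s5c.png

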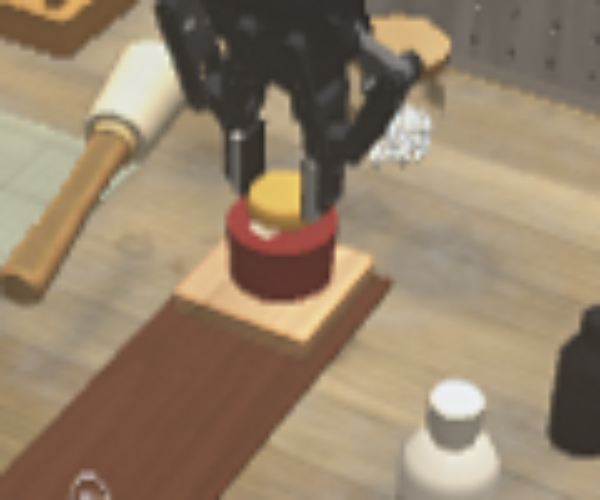

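```bash
python3 -m jog '[0,0,-0.004,0,0,0,0,0,-0.006,0,0,0,0,0,-0.006,0,0,0,0,0,-0.006,0,0,0]'
python3 -m jog '[0,0,0,0,0,0,0,0,0,0,0,0,0,0,0,0,0,0,0,0,0,0,0,0,0,0,0,0,0,0]' 1
python3 -m jog '[0,0,0.04,0,0,0,0,0,0.08,0,0,0,0,0,0.12,0,0,0,-0.05,0.05,0.12,0,0,0,-0.08,0.1,0.12,0,0,0,-0.11,0.15,0.12,0,0,0,-0.14,0.2,0.12,0,0,0,-0.17,0.25,0.12,0,0,0,-0.19,0.29,0.12,0,0,0,-0.2,0.32,0.12,0,0,0]'
python3 -c "
from h import *
snap('top','t6');P=cloud('t6');print(circ(P,.63,-.262,.04,.064,.09));print(circ(P,.63,-.262,.05,.05,.064))
snap('side','s6');P=cloud('s6');print(circ(P,.63,-.262,.04,.066,.09));print(circ(P,.63,-.262,.05,.05,.06))"
```

```text
clock: 11.33
eef_pos: [0.6287, -0.262, 0.1378]
tool_rot: [0.707, 0.707, 0.0, 0.0]
ft_force: [0.4, 0.3, -0.3]
grip_width: 0.0331
grasp_force: 59.8
clock: 11.75
eef_pos: [0.6287, -0.262, 0.1376]
tool_rot: [0.707, 0.707, 0.0, 0.0]
ft_force: [1.3, -0.7, 0.1]
grip_width: 0.0855
grasp_force: 0.0
clock: 12.58
eef_pos: [0.4717, -0.0158, 0.2337]
tool_rot: [0.708, 0.707, 0.0, 0.0]
ft_force: [1.8, -0.0, 0.1]
grip_width: 0.0855
grasp_force: 0.0
(array([ 0.6264, -0.2627]), 'size', array([0.037, 0.038]), 'z', 0.0694, 156)
(array([ 0.6274, -0.2622]), 'size', array([0.056, 0.053]), 'z', 0.0569, 181)
('few', 0)
('few', 0)
```

```bash
python3 -m jog '[-0.005,0.04,0,0,0,0.393,-0.01,0.08,0,0,0,0.393,-0.015,0.12,0,0,0,0.393,-0.02,0.138,0,0,0,0.393,-0.02,0.138,0,0,0,0.393,-0.02,0.138,0,0,0,0.393,-0.02,0.138,-0.03,0,0,0.393,-0.02,0.138,-0.08,0,0,0.393,-0.02,0.138,-0.08,0,0,0.393,-0.02,0.138,-0.08,0,0,0.393]'
python3 -c "
from h import *
snap('side','s7');P=cloud('s7')
print('pink',circ(P,.515,.038,.04,.09,.125)); print(circ(cloud('side0'),.515,.038,.04,.1,.125),circ(cloud('top0'),.515,.038,.04,.03,.125))
print('spool',circ(P,.4555,.096,.03,.036,.05))"
```

```text
clock: 13.52
eef_pos: [0.4562, 0.0927, 0.1682]
tool_rot: [0.383, 0.924, -0.002, -0.002]
ft_force: [0.3, -0.0, 0.7]
grip_width: 0.0851
grasp_force: 0.0
pink ('few', 0)
(array([0.5176, 0.0385]), 'size', array([0.023, 0.023]), 'z', 0.1115, 139) (array([0.5142, 0.0391]), 'size', array([0.042, 0.043]), 'z', 0.0826, 244)
spool (array([0.4564, 0.0953]), 'size', array([0.031, 0.03 ]), 'z', 0.042, 202)
```

```bash
python3 -m jog '[0,0.003,-0.04,0,0,0,0,0.003,-0.07,0,0,0,0,0.003,-0.1,0,0,0,0,0.003,-0.11,0,0,0,0,0.003,-0.11,0,0,0,0,0.003,-0.11,0,0,0]'
python3 -m jog '[0,0,0,0,0,0,0,0,0,0,0,0,0,0,0,0,0,0,0,0,0,0,0,0,0,0,0,0,0,0,0,0,0,0,0,0,0,0,0,0,0,0,0,0,0,0,0,0,0,0,0,0,0,0]' -1
python3 -m jog '[0,0,0.02,0,0,0,0,0,0.06,0,0,0,0,0,0.1,0,0,0,0,0,0.14,0,0,0,0,0,0.18,0,0,0,0,0,0.2,0,0,0,0,0,0.2,0,0,0,0,0,0.2,0,0,0]'
python3 -c "
from h import *
snap('side','s8');P=cloud('s8');a=cv2.imread('pics/s8.png')[180:320,180:348];cv2.imwrite('pics/s8c.png',cv2.resize(a,None,fx=4,fy=4))
T=np.load('pics/s8.npz')['T'];print([(w(T,r['at']).round(4),r['confidence']) for r in bot.tip_of('spool_centre','side')][:3])"
```

```text
clock: 14.07
eef_pos: [0.4588, 0.096, 0.083]
tool_rot: [0.383, 0.924, 0.001, 0.001]
ft_force: [0.4, 0.3, 0.3]
grip_width: 0.0854
grasp_force: 0.0
clock: 14.82
eef_pos: [0.458, 0.0959, 0.0824]
tool_rot: [0.382, 0.924, 0.0, 0.001]
ft_force: [-0.6, 0.3, 5.7]
grip_width: 0.0259
grasp_force: 58.4
clock: 15.48
eef_pos: [0.4579, 0.096, 0.2424]
tool_rot: [0.382, 0.924, 0.001, 0.001]
ft_force: [-0.1, 0.4, -0.5]
grip_width: 0.0258
grasp_force: 58.8
[(array([0.4605, 0.0967, 0.1815]), 0.6)]
```

View pics/s8c.png

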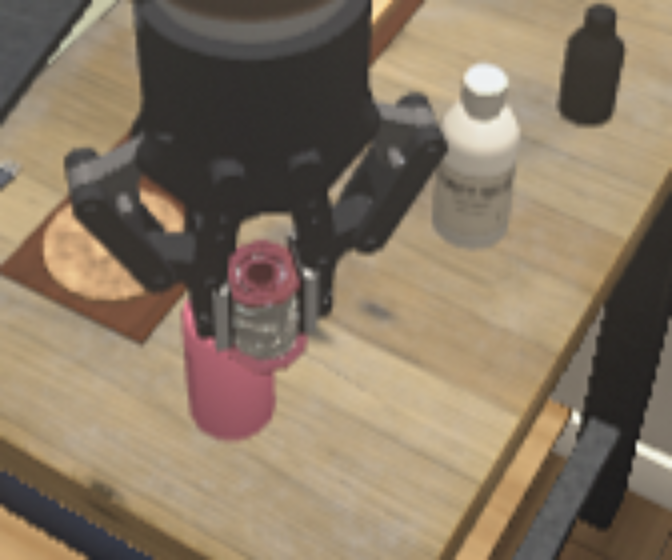

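```bash
python3 -m jog '[0.02,-0.042,0,0,0,0,0.04,-0.085,0,0,0,0,0.06,-0.13,0,0,0,0,0.08,-0.17,0,0,0,0,0.1,-0.21,0,0,0,0,0.12,-0.26,0,0,0,0,0.14,-0.3,0,0,0,0,0.165,-0.345,0,0,0,0,0.19,-0.39,0,0,0,0,0.2,-0.42,0,0,0,0]'
python3 -m jog '[0.014,-0.029,0,0,0,0,0.014,-0.029,0,0,0,0,0.014,-0.029,-0.04,0,0,0,0.014,-0.029,-0.08,0,0,0,0.014,-0.029,-0.1,0,0,0,0.014,-0.029,-0.1,0,0,0,0.014,-0.029,-0.1,0,0,0]'
python3 -c "
from h import *
snap('side','s9');a=cv2.imread('pics/s9.png')[100:210,210:342];cv2.imwrite('pics/s9c.png',cv2.resize(a,None,fx=5,fy=5))
T=np.load('pics/s9.npz')['T'];print([(w(T,r['at']).round(4),r['confidence']) for l in('spool_centre','wax_centre') for r in bot.tip_of(l,'side')[:2]])"
```

```text
clock: 16.42
eef_pos: [0.6181, -0.2433, 0.2382]
tool_rot: [0.383, 0.924, -0.0, -0.001]
ft_force: [0.4, 0.5, -0.3]
grip_width: 0.0258
grasp_force: 58.9
clock: 17.0
eef_pos: [0.6274, -0.2624, 0.159]
tool_rot: [0.382, 0.924, 0.0, -0.003]
ft_force: [-0.1, -0.4, 0.4]
grip_width: 0.0259
grasp_force: 59.2
[(array([ 0.6306, -0.2654,  0.0991]), 0.63), (array([ 0.6331, -0.2637,  0.0593]), 0.5)]
```

View pics/s9c.png

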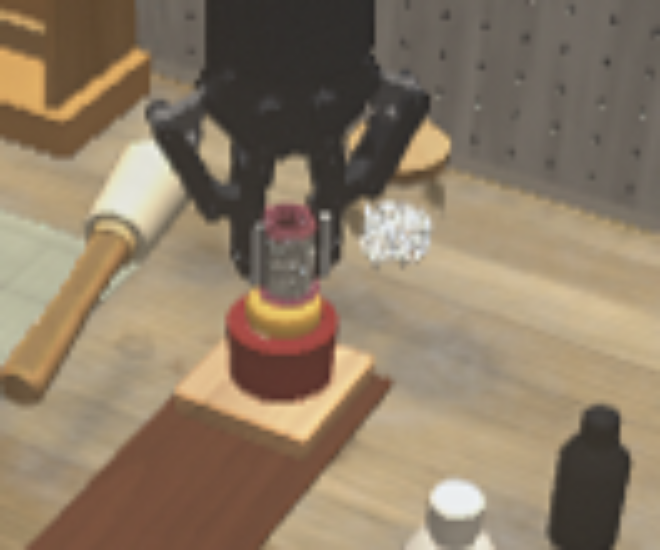

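```bash
python3 -m jog '[0,0,-0.004,0,0,0,0,0,-0.007,0,0,0,0,0,-0.007,0,0,0,0,0,-0.007,0,0,0,0,0,-0.007,0,0,0]'
python3 -c "
from h import *
snap('side','s10');P=cloud('s10');print(circ(P,.629,-.263,.025,.105,.118),circ(P,.629,-.263,.03,.066,.073));q=P[160:185,255:285];print(bot.get_obs()['eef_pos'],bot.get_obs()['ft_force'])"
```

```text
clock: 17.57
eef_pos: [0.6287, -0.2634, 0.1561]
tool_rot: [0.382, 0.924, -0.0, 0.0]
ft_force: [0.4, -0.2, -0.5]
grip_width: 0.0258
grasp_force: 59.2
(array([ 0.6254, -0.2595]), 'size', array([0.036, 0.038]), 'z', 0.1144, 132) (array([ 0.6283, -0.2586]), 'size', array([0.037, 0.028]), 'z', 0.0691, 60)
[ 0.62871442 -0.26336799  0.1561286 ] [-0.20963344 -0.07535479 -0.57260994]
```

```bash
python3 -m jog '[0,0,-0.0025,0,0,0,0,0,-0.0025,0,0,0,0,0,-0.0025,0,0,0]'
python3 -m jog '[0,0,0,0,0,0,0,0,0,0,0,0,0,0,0,0,0,0,0,0,0,0,0,0,0,0,0,0,0,0]' 1
python3 -m jog '[0,0,0.02,0,0,0,0,0,0.05,0,0,0,0,0,0.09,0,0,0,0,0,0.13,0,0,0,0,0,0.16,0,0,0,-0.04,0.04,0.16,0,0,0,-0.08,0.08,0.16,0,0,0,-0.12,0.12,0.16,0,0,0,-0.15,0.15,0.16,0,0,0,-0.19,0.16,0.16,0,0,0]'
python3 -c "
from h import *
snap('top','t11');P=cloud('t11');print(circ(P,.63,-.262,.04,.095,.13));print(circ(P,.63,-.262,.04,.064,.09))
snap('side','s11');P=cloud('s11');print(circ(P,.63,-.262,.04,.1,.13));print(circ(P,.63,-.262,.04,.066,.073))"
```

```text
clock: 17.87
eef_pos: [0.6285, -0.2633, 0.1537]
tool_rot: [0.382, 0.924, 0.0, -0.0]
ft_force: [0.8, -0.1, 0.2]
grip_width: 0.0259
grasp_force: 59.2
clock: 18.28
eef_pos: [0.6287, -0.2633, 0.154]
tool_rot: [0.382, 0.924, -0.0, 0.0]
ft_force: [0.0, -0.7, 0.1]
grip_width: 0.0838
grasp_force: 0.0
clock: 19.12
eef_pos: [0.4755, -0.1324, 0.2818]
tool_rot: [0.381, 0.925, 0.001, 0.0]
ft_force: [0.8, 0.4, 0.6]
grip_width: 0.0854
grasp_force: 0.0
(array([ 0.6237, -0.2627]), 'size', array([0.029, 0.029]), 'z', 0.1108, 101)
(array([ 0.6251, -0.2624]), 'size', array([0.033, 0.038]), 'z', 0.0703, 68)
(array([ 0.6273, -0.2638]), 'size', array([0.03, 0.03]), 'z', 0.111, 102)
(array([ 0.6291, -0.2605]), 'size', array([0.036, 0.031]), 'z', 0.0702, 68)
```

```bash
python3 -m jog '[-0.007,0,0,0,0,-0.393,-0.007,0,0,0,0,-0.393,-0.007,0,0,0,0,-0.393,-0.007,0,0,0,0,-0.393,-0.007,0,-0.03,0,0,-0.393,-0.007,0,-0.07,0,0,-0.393,-0.007,0,-0.1,0,0,-0.393,-0.007,0,-0.1,0,0,-0.393,-0.007,0,-0.1,0,0,-0.393]'
```

```text
clock: 19.97
eef_pos: [0.4707, -0.1354, 0.2013]
tool_rot: [0.707, 0.707, -0.001, -0.001]
ft_force: [0.4, -0.5, 0.7]
grip_width: 0.0851
grasp_force: 0.0
```

```bash
python3 -m jog '[0,0.003,-0.03,0,0,0,0,0.003,-0.06,0,0,0,0,0.003,-0.09,0,0,0,0,0.003,-0.102,0,0,0,0,0.003,-0.102,0,0,0,0,0.003,-0.102,0,0,0]'
python3 -m jog '[0,0,0,0,0,0,0,0,0,0,0,0,0,0,0,0,0,0,0,0,0,0,0,0,0,0,0,0,0,0,0,0,0,0,0,0,0,0,0,0,0,0,0,0,0,0,0,0,0,0,0,0,0,0]' -1
python3 -m jog '[0,0,0.02,0,0,0,0,0,0.05,0,0,0,0,0,0.06,0,0,0,0,0,0.06,0,0,0]'
python3 -c "
from h import *
snap('side','s12');a=cv2.imread('pics/s12.png')[140:270,220:376];cv2.imwrite('pics/s12c.png',cv2.resize(a,None,fx=4,fy=4))
T=np.load('pics/s12.npz')['T'];print([(w(T,r['at']).round(4),r['confidence']) for r in bot.tip_of('glue_bottle_centre','side')][:3])"
```

```text
clock: 20.47
eef_pos: [0.4721, -0.1333, 0.1216]
tool_rot: [0.707, 0.707, 0.0, 0.001]
ft_force: [-0.6, -0.6, -0.0]
grip_width: 0.0855
grasp_force: 0.0
clock: 21.22
eef_pos: [0.4718, -0.1332, 0.1217]
tool_rot: [0.707, 0.707, 0.0, 0.001]
ft_force: [-1.1, -0.5, 4.9]
grip_width: 0.0411
grasp_force: 60.1
clock: 21.55
eef_pos: [0.4728, -0.1334, 0.1708]
tool_rot: [0.707, 0.707, 0.001, 0.003]
ft_force: [0.0, 0.5, -1.5]
grip_width: 0.0412
grasp_force: 60.8
[(array([0.5193, 0.0385, 0.0539]), 0.84), (array([ 0.4778, -0.1372,  0.106 ]), 0.63)]
```

View pics/s12c.png

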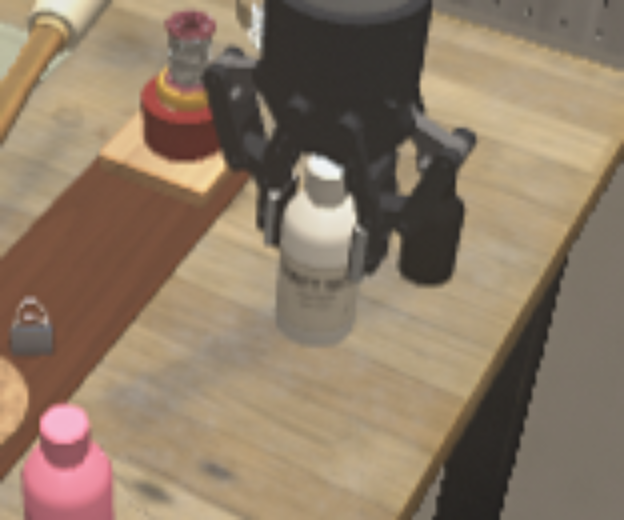

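```bash
python3 -m jog '[0,0,0.04,0,0,0,0.03,0.024,0.06,0,0,0,0.065,0.05,0.06,0,0,0,0.1,0.08,0.06,0,0,0,0.13,0.1,0.06,0,0,0,0.16,0.13,0.06,0,0,0,0.194,0.152,0.06,0,0,0,0.194,0.152,0.06,0,0,0,0.194,0.152,0.02,0,0,0,0.194,0.152,-0.02,0,0,0]'
python3 -m jog '[0,0,-0.012,0,0,0,0,0,-0.018,0,0,0,0,0,-0.018,0,0,0,0,0,-0.018,0,0,0]'
python3 -c "
from h import *
snap('top','t13');snap('side','s13')
for n in('t13','s13'):
  P=cloud(n);im=np.load('pics/'+n+'.npz')['im']
  T=np.load('pics/'+n+'.npz')['T']
for c,n in(('top','t13'),('side','s13')):
  T=np.load('pics/'+n+'.npz')['T'];print([(l,w(T,r['at']).round(4),round(r['confidence'],2)) for l in('glue_bottle_centre','coaster_top') for r in bot.tip_of(l,c)[:2]])
a=cv2.imread('pics/s13.png')[170:290,140:284];cv2.imwrite('pics/s13c.png',cv2.resize(a,None,fx=4,fy=4))"
```

```text
clock: 22.48
eef_pos: [0.6276, -0.0108, 0.1518]
tool_rot: [0.707, 0.708, 0.001, 0.001]
ft_force: [-0.0, -0.2, -1.4]
grip_width: 0.0411
grasp_force: 61.2
clock: 22.82
eef_pos: [0.6269, -0.0116, 0.1389]
tool_rot: [0.707, 0.707, 0.001, 0.001]
ft_force: [-0.2, 0.4, 0.5]
grip_width: 0.0409
grasp_force: 61.1
[('glue_bottle_centre', array([ 0.6277, -0.0129,  0.0752]), 0.52), ('coaster_top', array([ 0.6252, -0.0101,  0.012 ]), 0.68)]
[('glue_bottle_centre', array([ 0.631 , -0.0118,  0.0765]), 0.97), ('glue_bottle_centre', array([0.5173, 0.0376, 0.055 ]), 0.8), ('coaster_top', array([ 0.6277, -0.012 ,  0.0102]), 0.96)]
```

View pics/s13c.png

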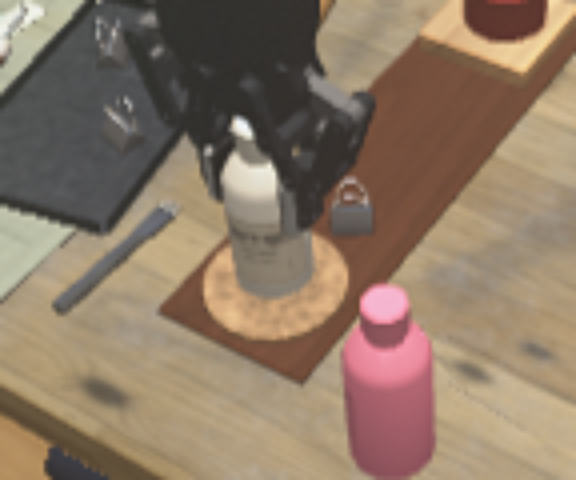

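```bash
python3 -m jog '[-0.002,0,-0.004,0,0,0,-0.002,0,-0.0055,0,0,0,-0.002,0,-0.0055,0,0,0,-0.002,0,-0.0055,0,0,0]'
python3 -m jog '[0,0,0,0,0,0,0,0,0,0,0,0,0,0,0,0,0,0,0,0,0,0,0,0,0,0,0,0,0,0]' 1
python3 -m jog '[0,0,0.02,0,0,0,0,0,0.05,0,0,0,0,0,0.09,0,0,0,0,0,0.13,0,0,0,-0.04,-0.04,0.13,0,0,0,-0.07,-0.08,0.13,0,0,0,-0.1,-0.12,0.13,0,0,0,-0.13,-0.16,0.13,0,0,0,-0.17,-0.19,0.13,0,0,0,-0.2,-0.23,0.13,0,0,0]'
python3 -c "
from h import *
snap('top','t14');P=cloud('t14');print(circ(P,.628,-.012,.04,.1,.13))
snap('side','s14');P=cloud('s14');print(circ(P,.628,-.012,.04,.1,.13),circ(P,.4515,-.2525,.03,.066,.09));T=np.load('pics/s14.npz')['T'];print([(l,w(T,r['at']).round(4),round(r['confidence'],2)) for l in('glue_bottle_centre','coaster_top','board_middle') for r in bot.tip_of(l,'side')[:2]])"
```

```text
clock: 23.45
eef_pos: [0.6246, -0.0113, 0.1339]
tool_rot: [0.707, 0.707, 0.0, 0.0]
ft_force: [-1.0, -0.3, 2.2]
grip_width: 0.041
grasp_force: 61.3
clock: 23.87
eef_pos: [0.6247, -0.0113, 0.1333]
tool_rot: [0.707, 0.707, -0.0, -0.0]
ft_force: [0.2, 0.2, -0.7]
grip_width: 0.0856
grasp_force: 0.0
clock: 24.7
eef_pos: [0.4623, -0.1956, 0.2375]
tool_rot: [0.707, 0.707, -0.0, -0.001]
ft_force: [0.2, -0.3, -0.6]
grip_width: 0.0854
grasp_force: 0.0
(array([ 0.619 , -0.0119]), 'size', array([0.022, 0.024]), 'z', 0.1222, 80)
(array([ 0.6248, -0.0139]), 'size', array([0.024, 0.024]), 'z', 0.1193, 164) (array([ 0.4529, -0.2521]), 'size', array([0.017, 0.018]), 'z', 0.0766, 59)
[('glue_bottle_centre', array([0.5182, 0.0404, 0.0573]), 0.89), ('glue_bottle_centre', array([ 0.6291, -0.015 ,  0.0675]), 0.77), ('coaster_top', array([ 0.6254, -0.0105,  0.0082]), 0.7), ('board_middle', array([ 0.6313, -0.1384,  0.0095]), 0.94)]
```

```bash
python3 -m jog '[-0.012,-0.04,0,0,0,0,-0.012,-0.07,0,0,0,0,-0.012,-0.07,-0.04,0,0,0,-0.012,-0.07,-0.08,0,0,0,-0.012,-0.07,-0.09,0,0,0,-0.012,-0.07,-0.09,0,0,0,-0.012,-0.07,-0.09,0,0,0]'
```

```text
clock: 25.53
eef_pos: [0.4559, -0.2504, 0.1657]
tool_rot: [0.706, 0.708, -0.0, -0.0]
ft_force: [0.4, -0.5, 0.4]
grip_width: 0.0857
grasp_force: 0.0
```

```bash
python3 -m jog '[-0.004,-0.002,-0.03,0,0,0,-0.004,-0.002,-0.06,0,0,0,-0.004,-0.002,-0.085,0,0,0,-0.004,-0.002,-0.092,0,0,0,-0.004,-0.002,-0.092,0,0,0,-0.004,-0.002,-0.092,0,0,0]'
python3 -m jog '[0,0,0,0,0,0,0,0,0,0,0,0,0,0,0,0,0,0,0,0,0,0,0,0,0,0,0,0,0,0,0,0,0,0,0,0,0,0,0,0,0,0,0,0,0,0,0,0,0,0,0,0,0,0]' -1
python3 -m jog '[0,0,0.02,0,0,0,0,0,0.06,0,0,0,0,0,0.1,0,0,0,0,0,0.1,0,0,0,0,0,0.1,0,0,0]'
python3 -c "
from h import *
snap('side','s15');T=np.load('pics/s15.npz')['T'];print([(w(T,r['at']).round(4),r['confidence']) for r in bot.tip_of('dye_bottle_centre','side')][:3])"
```

```text
clock: 26.03
eef_pos: [0.4532, -0.2532, 0.0935]
tool_rot: [0.707, 0.707, 0.0, 0.001]
ft_force: [0.4, -0.0, 0.8]
grip_width: 0.0853
grasp_force: 0.0
clock: 26.78
eef_pos: [0.4523, -0.2532, 0.0929]
tool_rot: [0.707, 0.707, 0.0, 0.001]
ft_force: [0.3, -0.2, 6.6]
grip_width: 0.0326
grasp_force: 59.3
clock: 27.2
eef_pos: [0.4531, -0.2537, 0.1739]
tool_rot: [0.707, 0.707, 0.001, 0.002]
ft_force: [0.5, 0.8, -1.9]
grip_width: 0.0323
grasp_force: 59.7
[(array([ 0.4537, -0.2604,  0.1218]), 0.77), (array([ 0.6316, -0.2604,  0.0894]), 0.22)]
```

```bash
python3 -m jog '[0.02,0.03,0,0,0,0,0.055,0.06,0,0,0,0,0.09,0.09,0,0,0,0,0.13,0.12,0,0,0,0,0.17,0.146,0,0,0,0,0.22,0.146,0,0,0,0,0.22,0.146,0,0,0,0,0.22,0.146,-0.03,0,0,0,0.22,0.146,-0.06,0,0,0,0.22,0.146,-0.08,0,0,0]'
python3 -m jog '[0,0,-0.004,0,0,0,0,0,-0.004,0,0,0,0,0,-0.004,0,0,0]'
python3 -c "
from h import *
snap('side','s16');T=np.load('pics/s16.npz')['T'];print([(w(T,r['at']).round(4),r['confidence']) for r in bot.tip_of('dye_bottle_centre','side')][:3])
a=cv2.imread('pics/s16.png')[140:260,170:314];cv2.imwrite('pics/s16c.png',cv2.resize(a,None,fx=4,fy=4))"
```

```text
clock: 28.13
eef_pos: [0.6257, -0.1356, 0.1029]
tool_rot: [0.707, 0.707, -0.002, -0.003]
ft_force: [-0.4, 0.1, -1.4]
grip_width: 0.0325
grasp_force: 60.0
clock: 28.38
eef_pos: [0.6274, -0.1363, 0.1042]
tool_rot: [0.707, 0.707, -0.0, -0.001]
ft_force: [-0.6, 0.3, -1.6]
grip_width: 0.0324
grasp_force: 60.1
[(array([ 0.6295, -0.1403,  0.053 ]), 0.84)]
```

View pics/s16c.png

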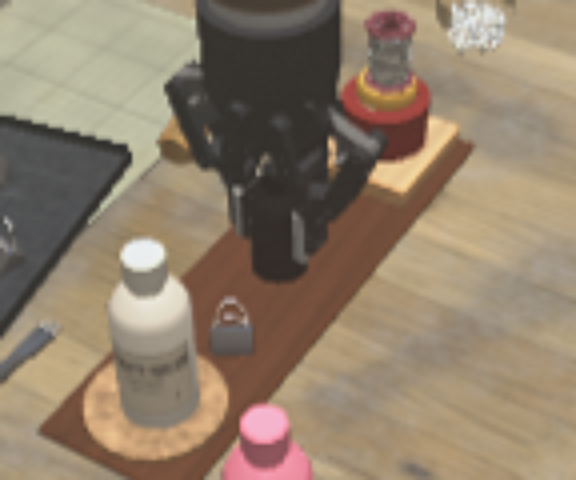

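```bash
python3 -m jog '[0,0,-0.003,0,0,0,0,0,-0.0055,0,0,0,0,0,-0.0055,0,0,0,0,0,-0.0055,0,0,0]'
python3 -m jog '[0,0,0,0,0,0,0,0,0,0,0,0,0,0,0,0,0,0,0,0,0,0,0,0,0,0,0,0,0,0]' 1
python3 -m jog '[0,0,0.02,0,0,0,0,0,0.05,0,0,0,0,0,0.09,0,0,0,0,0,0.13,0,0,0,0,0,0.17,0,0,0,-0.04,0,0.2,0,0,0,-0.09,0,0.2,0,0,0,-0.14,0,0.2,0,0,0,-0.19,0,0.2,0,0,0,-0.24,0,0.2,0,0,0]'
python3 -m jog '[-0.1,0,0,0,0,0,-0.1,0,0,0,0,0,-0.1,0,0,0,0,0,-0.1,0,0,0,0,0,-0.1,0,0,0,0,0]'
python3 -c "
from h import *
for c in('top','side'):
  snap(c,c+'F');P=cloud(c+'F')
  for k,a in dict(dye=(.629,-.1365,.035,.075,.1),glue=(.625,-.012,.04,.11,.13),spool=(.63,-.262,.04,.1,.12),wax=(.63,-.262,.035,.066,.073),tin=(.63,-.262,.04,.052,.06),jar=(.643,-.415,.05,.07,.09)).items(): print(c,k,*circ(P,*a))
a=cv2.imread('pics/sideF.png')[100:300,140:380];cv2.imwrite('pics/Fc.png',cv2.resize(a,None,fx=3,fy=3))"
```

```text
clock: 28.82
eef_pos: [0.6278, -0.1361, 0.1005]
tool_rot: [0.707, 0.707, 0.0, 0.0]
ft_force: [-0.2, 0.3, -1.1]
grip_width: 0.0323
grasp_force: 60.0
clock: 29.23
eef_pos: [0.628, -0.1361, 0.1005]
tool_rot: [0.707, 0.707, 0.0, 0.0]
ft_force: [-0.2, -0.0, -0.7]
grip_width: 0.0855
grasp_force: 0.0
clock: 30.07
eef_pos: [0.434, -0.1359, 0.2604]
tool_rot: [0.707, 0.707, 0.0, 0.0]
ft_force: [0.5, -0.3, 0.4]
grip_width: 0.0853
grasp_force: 0.0
clock: 30.48
eef_pos: [0.3567, -0.1365, 0.2611]
tool_rot: [0.707, 0.707, 0.001, 0.001]
ft_force: [-0.0, -0.8, 0.4]
grip_width: 0.0851
grasp_force: 0.0
top dye [ 0.6269 -0.1361] size [0.018 0.016] z 0.0824 38
top glue [ 0.6212 -0.0127] size [0.023 0.02 ] z 0.1231 68
top spool [ 0.6232 -0.2626] size [0.03  0.029] z 0.111 97
top wax [ 0.6235 -0.261 ] size [0.031 0.035] z 0.0699 41
top tin [ 0.6275 -0.2623] size [0.056 0.052] z 0.0568 132
top jar [ 0.6419 -0.4154] size [0.055 0.055] z 0.0763 298
side dye [ 0.6272 -0.1356] size [0.017 0.017] z 0.0833 53
side glue [ 0.6229 -0.0123] size [0.021 0.022] z 0.123 122
side spool [ 0.6274 -0.264 ] size [0.032 0.031] z 0.1111 112
side wax [ 0.6289 -0.2601] size [0.038 0.034] z 0.0697 68
side tin [ 0.6295 -0.2617] size [0.056 0.053] z 0.0567 133
side jar [ 0.6444 -0.4132] size [0.057 0.054] z 0.0765 207
```

View pics/Fc.png

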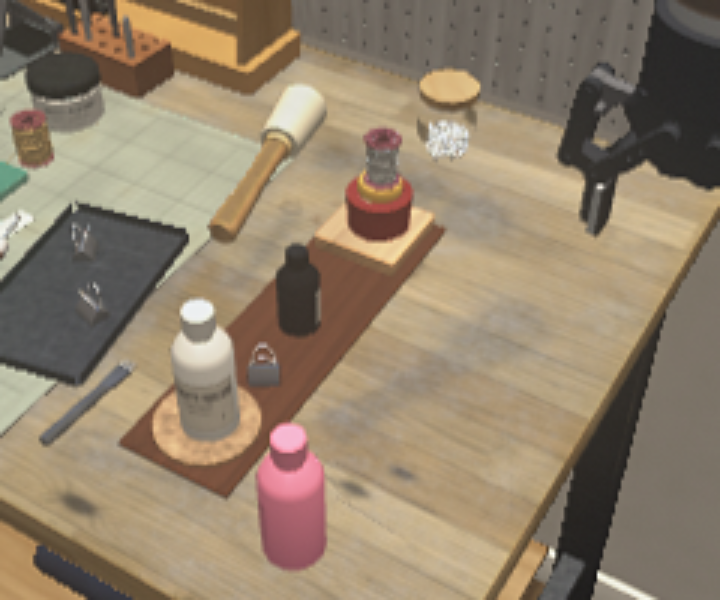

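The final picture shows the stack at (380,190), the dye bottle at (298,295) and the glue bottle on the coaster at (205,375), all upright. The jar and the iron have not moved, and the measured offsets are within tolerance.

```bash
python3 -c "
from workcell import bot
print(bot.job_done())"
```

```text
the job is handed in; nothing more can be done
None
```

The job is handed in at about 31 s: the tin, wax and spool are stacked on the stand, the glue bottle is on the coaster and the dye bottle is at mid-board. Before hand-in, camera checks put every offset at about 5 mm or less; the hand-in returned no verdict.

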